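# Put the condiment caddy in order

### The arm

A 7-joint arm with a two-finger parallel gripper is mounted at the origin on a cart in front of the work surface, level with it; the furniture and walls round the work are solid. World frame = base frame: x ahead of the robot, y to its left, z up, the work surface at z = 0. Lengths are in m, angles in rad, forces in N, time in s.
With the tool pointing down it reaches from about 0.425 to 0.95 m from the base axis. Payload 4.7 kg.
Tool frame: the origin (TCP) lies between the finger pads; the fingertips stand 25 mm ahead of it and the grasp point (between the pads) lies 6 mm ahead of it; z points along the fingers, y is the line along which they close (so a half turn about z gives the same grasp; the last joint's range is limited). The gripper opens to 85 mm and grips with 20 to 120 N. Pads are 22 mm wide; open, the fingers measure 114 mm over their backs; the gripper's body (76 mm by 85 mm) begins 54 mm behind the grasp point. The pads swing forward as they close: fully open they stand 13 mm farther back than shut.
Start: joints at [-1.166, 0.469, -0.049, 1.532, 0.024, 1.141, -0.082], TCP at [0.284, 0.613, 0.256] pointing down, gripper open.
Joint ranges: [-2.59, 2.59], [-0.33, 1.99], [-1.39, 1.29], [0.1, 2.45], [-1.04, 4.18], [0.21, 1.99], [-2.66, 2.66]. Speed limits (rad/s): [2.57, 2.57, 3.14, 3.14, 3.14, 3.14, 3.14].

### API

Orientations are given as a 3x3 rotation matrix whose columns are the frame's x, y, z axes.
In Python, from rig import * gives the robot as it stands. Calls block until the motion is done:
- movep(position, orientation): joint-space move of the TCP to a pose.
- move_l(position, attitude=None, feed=0.15, until_force=None): straight line of the TCP; attitude=None keeps the orientation; feed is the mean speed in m/s. With until_force (N) it stops when the force on the tool has changed by that much, and returns True; else False.
- move_joints(angles): joint-space move.
- command_gripper(opening, newtons=None): finger opening in m; newtons is the grip in N (None keeps the last); returns when the fingers have stopped.
- sleep(seconds).
- inverse_kinematics(position, orientation): joint angles nearest the present ones, or None.
- sense(): the state.
- camera(name): name is "scene" or "top"; returns (picture, depth): 384x512x3 uint8, red, green, blue; 384x512 float32, m along the optical axis (not along the pixel's ray), 0 where there is no reading.
- camera_params(name): a dict with "K" (3x3 intrinsics, pixels), "dist" ([k1, k2, p1, p2, k3] as OpenCV has them; the pictures are not rectified), "position" and "rotation" of the camera in the world. Camera axes: x right, y down, z forward; pixel columns grow to the right and rows downward; lengths in m; the calibration is good to about 2 mm. A picture is of the moment at which its call begins. camera_params takes no time and is no camera call.
A pose or a line that the arm cannot do raises Unreachable and nothing moves.
- finish_job(): hands the job in; it is judged then, once.
The state is a dict: "time_s": time; "joint_pos": joint angles; "qd": joint speeds; "joint_efforts": joint torques, N m; "position": TCP position; "tcp_rot": TCP orientation; "wrist_force": force on the tool from outside, world axes, zero at the start; "ft_torque": the same for the moment, N m; "finger_gap": finger opening in m; "gripper_force": force on a finger pad.
Only numpy, scipy, OpenCV 4.12 (cv2) and the standard library are available. Lean on these libraries where they do the work, as an engineer would, in place of code of your own. Each camera call takes 0.05 s, during which the arm holds its last target. There are 200 camera calls.

### The job

Put the wooden condiment caddy in order for the table: the salt shaker and the spice jar have been stood in the two big back wells meant for the pepper mill and the mustard. As seen from the robot's side, the salt goes in the front left well and the spice jar in the front right one, the pepper mill in the back middle well, the mustard bottle in the back well to the mill's left, and the honey jar is left standing in its own well to the mill's right. Every piece must end upright on the floor of its well and be let go; tip nothing over on the way, and leave the mug and the timer where they stand.

Things in the scene. Friction and masses are not known exactly. Their poses are not given: they have to be found in the camera images.
- caddy: Reddish-brown wood condiment caddy, fixed: a block 158 (x) x 294 (y) mm, top face 36 mm up, a low steel bow handle at each short end (347 mm overall). Origin on the worktop under its centre, z up; its front (-x) faces the robot, turned up to 0.4 rad; +y is its left. Five round wells, 3 mm chamfer, floor 14 mm above the worktop (22 mm deep); their centres in this frame are given with each piece.
- salt: Salt shaker: white china cylinder with a thin blue band and a domed steel top; 41 mm diameter, 89 mm high, straight side from 3 to 64 mm up, 0.14 kg. Origin at the centre of its underside, z up. At the start loosely in the back left or back middle well. Its own well is front left: centre x -36, y +42 mm in the caddy's frame, diameter 52.
- spice_jar: Glass spice jar, black cap, pale contents; 41 mm diameter, 90 mm high, 0.11 kg. Origin at the centre of its underside, z up. At the start loosely in the other one of the caddy's back left and back middle wells. Its own well is front right: centre x -36, y -42 mm in the caddy's frame, diameter 52.
- mill: Brown wooden pepper mill, 58 mm diameter at the foot, 170 mm high, about 0.18 kg; its round head, 50 mm across, is widest 137 mm up: grip there (nothing turns); 12 mm knob on top. Origin at the centre of its underside, z up. Stands left or right of the caddy. Its well is back middle: centre x +33, y 0 mm in the caddy's frame, diameter 69.
- mustard: Yellow squeeze bottle, about 0.3 kg, on the other side of the caddy from the mill (one far off by the wall is background). 47 mm diameter up to 84 mm, a shoulder to 104 mm, a red cap with a straight collar 27 mm across from 105 to 117 mm (grip it with the fingertips), nozzle to 142 mm. Origin: centre of underside, z up. Its well is back left: x +33, y +88 mm in the caddy's frame, diameter 57.
- honey_jar: Glass jar with pale amber contents and a yellow lid, 64 mm diameter, 94 mm high, 0.43 kg, standing in its own well, back right (centre x +33, y -88 mm in the caddy's frame, diameter 72), where it stays. Origin at the centre of its underside, z up.
- mug: White mug with dark stripes, 86 mm diameter, 90 mm high, loose, standing behind the caddy to the right: a bystander. Origin on its underside, z up.
- timer: Red twist kitchen timer with a white foot, 66 mm diameter, 60 mm high, loose, standing behind the caddy: a bystander. Origin at the centre of its underside, z up.

How it is judged:
At the end, for the whole second after the job is handed in: Salt front left, spice jar front right, mustard back left, mill back middle, honey jar back right: each within 10 mm of its well's centre (in caddy x and y), its underside no more than 4 mm above the well's floor, upright within 0.12 rad and at rest (x of salt in the frame of caddy between -0.046 and -0.026 m and y of salt in the frame of caddy between 0.032 and 0.052 m and z of each of salt, spice_jar, mustard, mill, honey_jar in the frame of caddy below 0.018 m and angle between each of salt, spice_jar, mustard, mill, honey_jar's own z axis and vertical below 0.12 rad and linear speed of each of salt, spice_jar, mustard, mill, honey_jar below 0.02 m/s and x of spice_jar in the frame of caddy between -0.046 and -0.026 m and y of spice_jar in the frame of caddy between -0.052 and -0.032 m and x of mustard in the frame of caddy between 0.023 and 0.043 m and y of mustard in the frame of caddy between 0.078 and 0.098 m and x of mill in the frame of caddy between 0.023 and 0.043 m and y of mill in the frame of caddy between -0.01 and 0.01 m and x of honey_jar in the frame of caddy between 0.023 and 0.043 m and y of honey_jar in the frame of caddy between -0.098 and -0.078 m); the robot touches nothing.
It fails at once if a piece of the caddy's set, the mug or the timer is tipped over (1 rad from upright) (angle between any of salt, spice_jar, mustard, mill, honey_jar, mug, timer's own z axis and vertical above 1 rad).
It fails at once if the honey jar is moved from its well (over 20 mm) (distance of honey_jar from where it was at the start of the episode above 0.02 m).
It fails at once if the mug or the timer is pushed more than 30 mm (distance of any of mug, timer from where it was at the start of the episode above 0.03 m).
It also fails if it takes over 93 s, if anything falls off the work surface, if the arm or the gripper's body presses on something with over 40 N, if the wrist force passes 120 N, or if a joint passes its speed limit or range.

## Working session

There is one attempt and no reset: what is moved stays moved. The work goes in short steps, each a Python script; the robot and the scene stay as the last script left them, time stands still between calls to the robot, and variables do not carry over. Pictures are saved under pics/ and viewed, at most 14 in all, crops included, and the job is handed in when it is done.

```bash
mkdir -p pics; ls; cat > h.py <<'E'
from rig import *
import numpy as np, cv2
def shot(name,fn):
    im,d=camera(name); cv2.imwrite(f'pics/{fn}.png',im[:,:,::-1]); np.save(f'pics/{fn}.npy',d); return im,d
def cloud(name,d):
    p=camera_params(name); K=np.array(p['K'],float)
    v,u=np.mgrid[:d.shape[0],:d.shape[1]]
    n=cv2.undistortPoints(np.stack([u,v],-1).reshape(-1,1,2).astype(np.float64),K,np.array(p['dist'],float)).reshape(*d.shape,2)
    c=np.concatenate([n*d[...,None],d[...,None]],-1)
    w=c@np.array(p['rotation']).T+np.array(p['position']); w[d<=0]=np.nan
    return w
E
python3 - <<'E'
from h import *
for n in('scene','top'):
    shot(n,n+'0'); p=camera_params(n); print(n,p['position'],np.round(p['rotation'],3).tolist(),p['K'])
E
```

```text
pics
scene [-0.43988678 -0.61553446  0.93512348] [[0.495, -0.514, 0.701], [-0.869, -0.275, 0.412], [-0.019, -0.813, -0.582]] [[445.15170001   0.         259.79016831]
 [  0.         445.15170001 185.66255574]
 [  0.           0.           1.        ]]
top [0.3781464  0.01417968 1.14980182] [[0.027, -0.976, 0.216], [-1.0, -0.027, 0.005], [0.001, -0.216, -0.976]] [[387.12931925   0.         253.23628623]
 [  0.         387.12931925 190.69331485]
 [  0.           0.           1.        ]]
```

View pics/scene0.png

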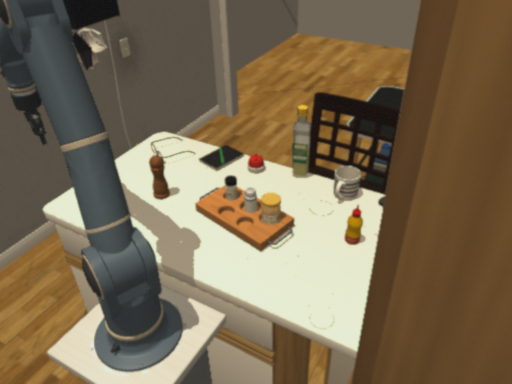

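View pics/top0.png

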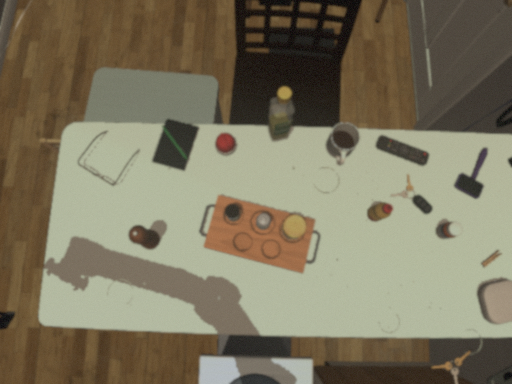

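The spice jar stands back left (top image 233,212), the salt back middle (263,220) and the honey back right (294,227). The mill is on the left (143,236) and the mustard on the right (380,211). I'll measure from the depth.

```bash
cat >> h.py <<'E'
def blob(W,x,y,r,zlo,zhi):
    m=(np.hypot(W[...,0]-x,W[...,1]-y)<r)&(W[...,2]>zlo)&(W[...,2]<zhi); return W[m]
def circ(P):
    from scipy.optimize import least_squares
    f=lambda q:np.hypot(P[:,0]-q[0],P[:,1]-q[1])-q[2]
    return least_squares(f,[*P[:,:2].mean(0),.025],loss='soft_l1',f_scale=.002).x
E
python3 - <<'E'
from h import *
d=np.load('pics/top0.npy');W=cloud('top',d);S=cloud('scene',np.load('pics/scene0.npy'))
im=cv2.imread('pics/top0.png')
for n,(u,v) in dict(mill=(135,234),mug=(343,140),timer=(226,143),spice=(233,211),salt=(263,219),honey=(294,226),must=(384,210),table=(180,300),cad=(230,245)).items(): print(n,np.round(W[v,u],3))
hsv=cv2.cvtColor(im,cv2.COLOR_BGR2HSV)
m=(W[...,2]>.028)&(W[...,2]<.042)&(np.abs(W[...,1])<.25)
m[:, :195]=0;m[:,325:]=0;m[:185]=0;m[280:]=0
wood=m&(hsv[...,1]>110)
P=W[wood][:,:2].astype(np.float32);print('wood',len(P),np.median(W[wood][:,2]),cv2.minAreaRect(P))
# scene camera
m2=(S[...,2]>.030)&(S[...,2]<.042)&(np.abs(S[...,1])<.25)&(S[...,0]>.4)&(S[...,0]<.8)
P=S[m2][:,:2].astype(np.float32);print('scene',len(P),cv2.minAreaRect(P))
cv2.imwrite('pics/crop0.png',cv2.resize(im[175:285,110:410],None,fx=2.6,fy=2.6,interpolation=cv2.INTER_CUBIC))
E
```

```text
mill [0.473 0.317 0.172]
mug [nan nan nan]
timer [0.763 0.105 0.058]
spice [0.551 0.073 0.105]
salt [ 0.531 -0.009  0.105]
honey [ 0.513 -0.093  0.11 ]
must [ 0.563 -0.339  0.116]
table [ 0.303  0.223 -0.003]
cad [0.463 0.082 0.038]
wood 3499 0.03651398435193376 ((0.5007951855659485, -0.0015106797218322754), (0.2907472252845764, 0.15512681007385254), 77.17256164550781)
scene 2059 ((0.6204795837402344, 0.023094087839126587), (0.47742390632629395, 0.3949906826019287), 76.98843383789062)
```

View pics/crop0.png

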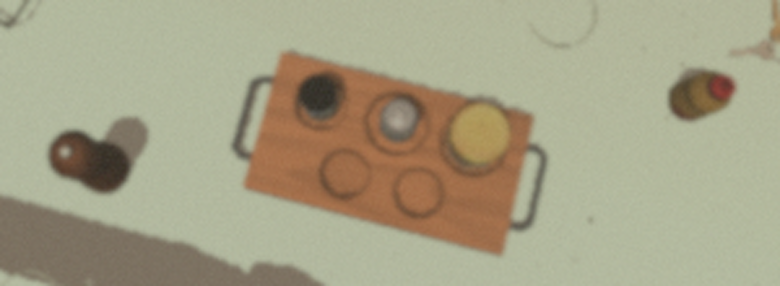

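```bash
python3 - <<'E'
from h import *
from scipy.optimize import least_squares
T=cloud('top',np.load('pics/top0.npy'));S=cloud('scene',np.load('pics/scene0.npy'))
def fit(P,r,x,y):
    f=lambda q:np.hypot(P[:,0]-q[0],P[:,1]-q[1])-r
    s=least_squares(f,[x,y],loss='soft_l1',f_scale=.002); return np.round(s.x,4),round(float(np.sqrt(np.mean(s.fun**2))),4),len(P)
for nm,W in(('top',T),('scene',S)):
    print(nm,'table z',np.nanmedian(blob(W,.45,.2,.05,-.02,.02)[:,2]))
    for n,x,y,r,lo,hi in[('millhead',.473,.317,.025,.13,.145),('millfoot',.473,.317,.029,.005,.03),('must',.555,-.335,.0235,.01,.08),('spice',.551,.073,.0205,.045,.08),('salt',.531,-.009,.0205,.045,.075),('honey',.5135,-.0946,.032,.045,.085)]:
        P=blob(W,x,y,r+.02,lo,hi)
        if len(P)>8: print(n,*fit(P,r,x,y))
        Q=blob(W,x,y,.045,hi+.001,.2)
        if len(Q): print('   tops: max',round(Q[:,2].max(),4),'centre of top 12mm',np.round(Q[Q[:,2]>Q[:,2].max()-.012].mean(0),4), len(Q))
P=blob(S,.501,-.0015,.12,.034,.039); print(len(P))
m=(S[...,2]>.028)&(S[...,2]<.04)&(np.hypot(S[...,0]-.501,S[...,1])<.2)
im=cv2.imread('pics/scene0.png');h=cv2.cvtColor(im,cv2.COLOR_BGR2HSV);m&=h[...,1]>110
print('scene caddy',cv2.minAreaRect(S[m][:,:2].astype(np.float32)),np.median(S[m][:,2]))
for n,q in(('mug',T[125:165,325:362]),('timer',T[130:156,214:240])):
    q=q[(q[...,2]>.03)]; print(n,np.round(np.nanmean(q,0),3),len(q))
E
```

```text
top table z 0.0006643637060870233
millhead [0.4764 0.3213] 0.0014 46
   tops: max 0.1738 centre of top 12mm [0.4762 0.3181 0.1682] 229
millfoot [0.4757 0.325 ] 0.0046 69
   tops: max 0.1738 centre of top 12mm [0.4762 0.3181 0.1682] 471
must [ 0.5709 -0.3484] 0.0019 148
   tops: max 0.1441 centre of top 12mm [ 0.5677 -0.3474  0.1398] 201
spice [0.5541 0.0766] 0.0003 25
   tops: max 0.1106 centre of top 12mm [0.5534 0.0764 0.1044] 191
salt [ 0.5333 -0.0107] 0.0003 18
   tops: max 0.1092 centre of top 12mm [ 0.5324 -0.0107  0.1017] 167
honey [ 0.5167 -0.0964] 0.0007 29
   tops: max 0.1142 centre of top 12mm [ 0.5148 -0.0951  0.1081] 435
scene table z 0.002142263066179817
millhead [0.4748 0.3246] 0.002 57
   tops: max 0.1745 centre of top 12mm [0.4709 0.3191 0.1687] 104
millfoot [0.4743 0.3267] 0.0067 122
   tops: max 0.1745 centre of top 12mm [0.4709 0.3191 0.1687] 500
must [ 0.5688 -0.343 ] 0.002 267
   tops: max 0.1454 centre of top 12mm [ 0.5619 -0.3479  0.1398] 209
spice [0.5506 0.0813] 0.0023 112
   tops: max 0.1096 centre of top 12mm [0.5462 0.0782 0.1048] 141
salt [ 0.5302 -0.0059] 0.002 93
   tops: max 0.108 centre of top 12mm [ 0.5243 -0.0095  0.1019] 137
honey [ 0.5144 -0.09  ] 0.0022 200
   tops: max 0.1149 centre of top 12mm [ 0.5085 -0.0929  0.109 ] 303
821
scene caddy ((0.4961335062980652, 0.001285552978515625), (0.29700350761413574, 0.1617492139339447), 76.67105102539062) 0.03709573960774548
mug [ 0.782 -0.244  0.055] 832
timer [0.768 0.108 0.051] 310
```

```bash
cat >> h.py <<'E'
C=np.array([.4985,0.]);YAW=-.228
def well(x,y):
    c,s=np.cos(YAW),np.sin(YAW); return C+np.array([c*x-s*y,s*x+c*y])
def R(a):  # tool down, closing axis (y) at heading a
    y=np.array([np.cos(a),np.sin(a),0]);z=np.array([0,0,-1.]);return np.stack([np.cross(y,z),y,z],1)
def best(p):  # of the two half turns along caddy x, the one with the smaller joint travel
    q0=np.array(sense()['joint_pos']);o=[]
    for a in(YAW,YAW+np.pi):
        q=inverse_kinematics(p,R(a))
        if q is not None:o.append((np.abs(np.array(q)-q0).max(),a,np.round(q,2)))
    return sorted(o,key=lambda t:t[0])
def st(t=''):
    s=sense();print(t,'t',round(s['time_s'],2),'p',np.round(s['position'],4),'F',np.round(s['wrist_force'],1),'gap',round(s['finger_gap'],4),'gf',np.round(s['gripper_force'],1))
E
python3 - <<'E'
from h import *
st();print(np.round(sense()['tcp_rot'],2).tolist())
for p in([.532,-.0085,.22],[.475,.323,.3],[.569,-.346,.3],[*well(33,88)/1,.3] if 0 else [*well(.033,.088),.3]):
    print(p,best(p))
E
```

```text
t 0.1 p [0.2835 0.6121 0.2554] F [-0.3 -0.4 -0. ] gap 0.0853 gf 0.0
[[-0.91, 0.42, -0.0], [0.42, 0.91, -0.0], [-0.0, -0.0, -1.0]]
[0.532, -0.0085, 0.22] [(np.float64(0.6605996142975845), -0.228, array([-0.51,  0.3 ,  0.54,  1.94, -0.19,  0.96, -0.1 ])), (np.float64(2.424014272823709), 2.913592653589793, array([ 0.81,  0.53, -1.17,  1.87,  0.55,  1.11,  2.34]))]
[0.475, 0.323, 0.3] [(np.float64(0.724220862092897), -0.228, array([-0.93,  0.27,  0.32,  1.74, -0.09,  1.15, -0.81])), (np.float64(2.2458577170935325), 2.913592653589793, array([-0.45,  0.28, -0.28,  1.71,  0.09,  1.16,  2.16]))]
[0.569, -0.346, 0.3] [(np.float64(1.033946171408135), -0.228, array([-0.13,  0.56,  0.96,  1.54, -0.47,  1.28,  0.66])), (np.float64(2.3092522074429938), 2.913592653589793, array([-0.2 ,  0.63,  1.11,  1.55, -0.58,  1.33, -2.39]))]
[np.float64(0.5505365900555274), np.float64(0.07826361412171678), 0.3] [(np.float64(0.5502982233921756), -0.228, array([-0.63,  0.25,  0.5 ,  1.79, -0.13,  1.14, -0.31])), (np.float64(2.361693887303765), 2.913592653589793, array([ 0.64,  0.47, -1.17,  1.72,  0.46,  1.26,  2.28]))]
```

```bash
python3 - <<'E'
from h import *
movep([.532,-.0085,.22],R(YAW));command_gripper(.064,30)
shot('top','top1');shot('scene','scene1')
print('stopped',move_l([.532,-.0085,.074],feed=.12,until_force=8));st()
command_gripper(.03,30);st('grip')
move_l([.532,-.0085,.23],feed=.15);st('lift')
movep([.470,.04,.25],R(YAW))
shot('top','top2');shot('scene','scene2');st()
a=cv2.imread('pics/top2.png')[120:290,150:400];b=cv2.imread('pics/scene2.png')[110:280,150:400]
cv2.imwrite('pics/c2.png',cv2.resize(np.vstack([a,b]),None,fx=1.75,fy=1.75))
E
```

```text
stopped False
 t 4.3 p [ 0.5325 -0.0085  0.0746] F [ 1.2 -0.1 -0.1] gap 0.0645 gf 0.0
grip t 4.62 p [ 0.5322 -0.0084  0.0747] F [-1.6  0.6  5.4] gap 0.0402 gf 30.0
lift t 5.82 p [ 0.5313 -0.0084  0.229 ] F [ 0.2  0.6 -2.7] gap 0.0399 gf 30.3
 t 6.33 p [0.4703 0.0395 0.2496] F [ 0.3 -0.8 -1.5] gap 0.0402 gf 30.5
```

View pics/c2.png

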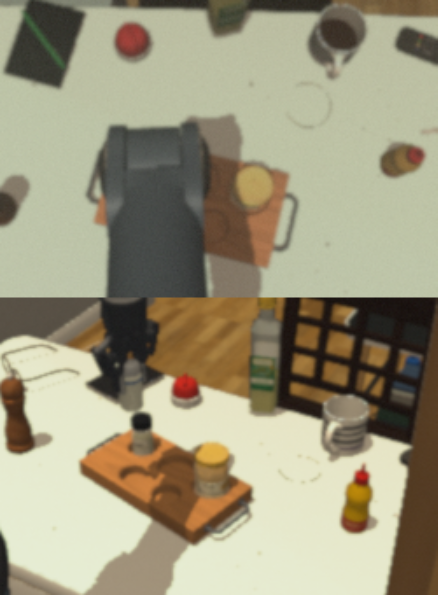

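The salt is held upright, visible in the scene half at about (132,385) of the crop. I'll measure it against the TCP with the scene camera to get that camera's bias.

```bash
cat >> h.py <<'E'
def fitr(P,r,x,y):
    from scipy.optimize import least_squares
    s=least_squares(lambda q:np.hypot(P[:,0]-q[0],P[:,1]-q[1])-r,[x,y],loss='soft_l1',f_scale=.002)
    return np.round(s.x,4),round(float(np.sqrt(np.mean(s.fun**2))),4),len(P)
E
python3 - <<'E'
from h import *
S=cloud('scene',np.load('pics/scene2.npy'))
for lo,hi in((.195,.21),(.21,.22),(.195,.225)):
    P=blob(S,.47,.04,.04,lo,hi);print('held',lo,fitr(P,.0205,.47,.04))
P=blob(S,.47,.04,.025,.15,.26);print('zmin',np.sort(P[:,2])[:5])
# caddy fit, model: top face rectangle edges from points z~.036
im=cv2.imread('pics/scene2.png');h=cv2.cvtColor(im,cv2.COLOR_BGR2HSV)
m=(S[...,2]>.02)&(S[...,2]<.045)&(np.hypot(S[...,0]-.498,S[...,1])<.2)&(h[...,1]>110)
Q=S[m];c,s=np.cos(YAW),np.sin(YAW);L=(Q[:,:2]-C)@np.array([[c,-s],[s,c]])
top=Q[:,2]>.033
print('top face local percentiles',np.round(np.percentile(L[top],[.5,1,2,98,99,99.5],axis=0),4).tolist())
print('front face x',np.round(np.median(L[(Q[:,2]<.031)&(Q[:,2]>.022)&(np.abs(L[:,1])<.12)&(L[:,0]<-.06)],axis=0),4))
print('right face y', np.round(np.median(L[(Q[:,2]<.031)&(Q[:,2]>.022)&(np.abs(L[:,0])<.06)&(L[:,1]<-.13)],axis=0),4))
E
```

```text
held 0.195 (array([0.4698, 0.0412]), 0.0017, 54)
held 0.21 (array([0.4696, 0.0406]), 0.002, 41)
held 0.195 (array([0.4697, 0.0411]), 0.0018, 114)
zmin [0.19142486 0.19242396 0.19263098 0.19353813 0.19412023]
top face local percentiles [[-0.0822, -0.1464], [-0.0816, -0.1458], [-0.0808, -0.1448], [0.0708, 0.1414], [0.0731, 0.1445], [0.0741, 0.1466]]
front face x [-0.0798 -0.0087]
right face y [-0.0026 -0.1451]
```

The bias is about 2 mm and agrees with the caddy centre I used, so I'll place the salt and then take the spice jar.

```bash
cat >> h.py <<'E'
def place(xy,zg,up,openg):
    """over the well, down to 12 mm above grasp height, feel for the floor, let go, rise"""
    movep([*xy,up],R(YAW));move_l([*xy,zg+.012],feed=.15)
    print('floor felt',move_l([*xy,zg-.004],feed=.03,until_force=5));st()
    command_gripper(openg);move_l([*xy,up],feed=.2);st('placed')
def pick(xy,zg,up,openg,close,N):
    movep([*xy,up],R(YAW));command_gripper(openg,N)
    print('bump',move_l([*xy,zg],feed=.15,until_force=8));command_gripper(close,N);st('grip')
    move_l([*xy,up],feed=.15);st('lift')
E
python3 - <<'E'
from h import *
place(well(-.036,.042),.0746,.23,.06)
pick([.5525,.0785],.0745,.23,.064,.03,30)
shot('scene','scene3');S=cloud('scene',np.load('pics/scene3.npy'))
w=well(-.036,.042);print('salt want',w,'seen',fitr(blob(S,*w,.04,.045,.07),.0205,*w))
P=blob(S,.5525,.0785,.04,.175,.2);print('spice held',fitr(P,.0205,.5525,.0785))
cv2.imwrite('pics/c3.png',cv2.resize(cv2.imread('pics/scene3.png')[110:280,150:400],None,fx=2.4,fy=2.4))
E
```

```text
floor felt True
 t 8.14 p [0.4725 0.0495 0.0741] F [-0.8  1.2  4.1] gap 0.0397 gf 30.1
placed t 9.41 p [0.4721 0.049  0.229 ] F [-0.6 -0.4 -0.4] gap 0.0601 gf 0.0
bump False
grip t 11.57 p [0.5529 0.0787 0.0754] F [-2.3  0.5  6.6] gap 0.0404 gf 30.2
lift t 12.75 p [0.5518 0.0785 0.229 ] F [-0.1  0.2 -1.1] gap 0.0403 gf 30.4
salt want [0.47292491 0.04905013] seen (array([0.4733, 0.0512]), 0.0021, 76)
spice held (array([0.5515, 0.0797]), 0.0017, 79)
```

View pics/c3.png

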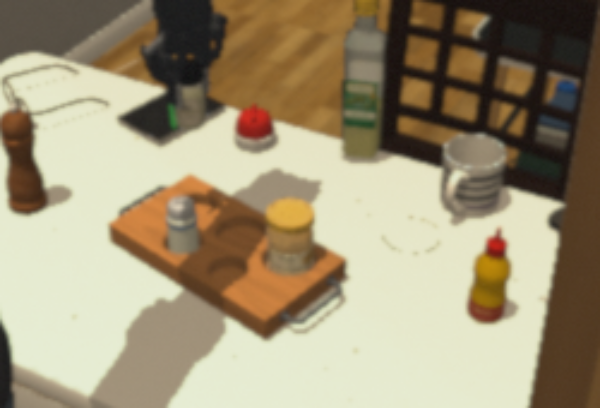

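The salt (182,225) stands in its well and the spice jar is held upright at (190,105). Next I'll place the spice jar and pick the mill.

```bash
python3 - <<'E'
from h import *
place(well(-.036,-.042),.0750,.23,.06)
movep([.43,.1,.30],R(YAW))
pick([.4755,.3225],.143,.31,.078,.035,30)
shot('scene','scene4');S=cloud('scene',np.load('pics/scene4.npy'))
w=well(-.036,-.042);print('spice want',w,'seen',fitr(blob(S,*w,.04,.045,.07),.0205,*w))
print('mill foot held',fitr(blob(S,.4755,.3225,.05,.168,.185),.029,.4755,.3225))
print('mill neck',[np.round(np.mean(blob(S,.4755,.3225,.05,z,z+.01),0),3) for z in(.17,.2,.23,.26)])
cv2.imwrite('pics/c4.png',cv2.resize(cv2.imread('pics/scene4.png')[70:270,100:400],None,fx=2.4,fy=2.4))
E
```

```text
floor felt True
 t 14.98 p [ 0.4543 -0.0326  0.0749] F [ 0.5 -1.2  1.9] gap 0.0404 gf 30.5
placed t 16.23 p [ 0.4531 -0.0327  0.2291] F [-0.5  1.  -0.3] gap 0.0601 gf 0.0
bump False
grip t 19.78 p [0.4759 0.3231 0.144 ] F [-1.   0.7  6.2] gap 0.0469 gf 30.8
lift t 21.05 p [0.475  0.3222 0.3089] F [ 0.2  0.2 -1.3] gap 0.047 gf 31.1
spice want [ 0.45393842 -0.03277599] seen (array([ 0.4543, -0.0301]), 0.0021, 83)
mill foot held (array([0.4722, 0.326 ]), 0.0026, 94)
mill neck [array([0.456, 0.309, 0.175]), array([0.457, 0.31 , 0.205]), array([0.462, 0.314, 0.235]), array([0.464, 0.31 , 0.265])]
```

View pics/c4.png

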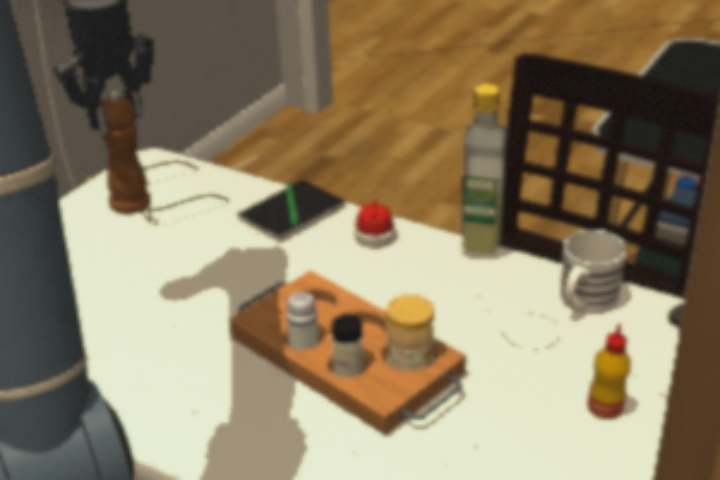

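The mill is held nearly upright, foot at about (128,205), and the spice jar stands in its well (347,345). I'll place the mill with a small foot correction, then go for the mustard.

```bash
python3 - <<'E'
from h import *
w=well(.033,0)
place(w+[.002,-.0015],.158,.31,.075)
shot('scene','scene5');S=cloud('scene',np.load('pics/scene5.npy'))
print('mill want',w,'seen foot',fitr(blob(S,*w,.045,.04,.05),.029,*w),'head',fitr(blob(S,*w,.045,.145,.158),.025,*w))
print('max z',blob(S,*w,.02,.1,.25)[:,2].max())
movep([.50,-.2,.31],R(YAW))
shot('top','top5');T=cloud('top',np.load('pics/top5.npy'))
for n,W in(('s',S),('t',T)):
    for lo,hi,r in((.02,.08,.0235),(.105,.117,.0135)):
        print(n,lo,fitr(blob(W,.569,-.346,.045,lo,hi),r,.569,-.346))
cv2.imwrite('pics/c5.png',cv2.resize(cv2.imread('pics/scene5.png')[70:270,100:400],None,fx=2.4,fy=2.4))
E
```

```text
floor felt True
 t 23.91 p [ 0.5328 -0.0086  0.1579] F [-1.7  0.5  6.4] gap 0.0469 gf 31.6
placed t 25.22 p [ 0.5319 -0.0088  0.3089] F [0.3 0.  0. ] gap 0.0747 gf 0.0
mill want [ 0.53064597 -0.00745898] seen foot (array([ 0.5301, -0.0022]), 0.004, 19) head (array([ 0.5322, -0.007 ]), 0.0023, 57)
max z 0.1891708889613437
s 0.02 (array([ 0.5694, -0.3431]), 0.0018, 231)
s 0.105 (array([ 0.5665, -0.3452]), 0.002, 27)
t 0.02 (array([ 0.569, -0.346]), nan, 0)
t 0.105 (array([ 0.569, -0.346]), nan, 0)
  return _methods._mean(a, axis=axis, dtype=dtype,
  ret = ret.dtype.type(ret / rcount)
```

View pics/c5.png

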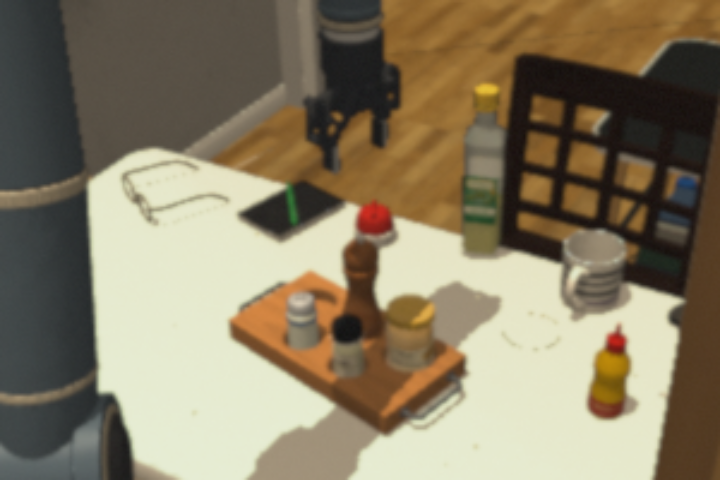

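The mill (361,290) is in its well. Now the mustard.

```bash
python3 - <<'E'
from h import *
pick([.5695,-.346],.131,.345,.055,.015,45)
shot('scene','scene6');S=cloud('scene',np.load('pics/scene6.npy'))
print('TCP',np.round(sense()['position'],4))
for lo,hi in((.225,.25),(.25,.29)): print('held body',fitr(blob(S,.5695,-.346,.045,lo,hi),.0235,.5695,-.346))
cv2.imwrite('pics/c6.png',cv2.resize(cv2.imread('pics/scene6.png')[40:270,200:450],None,fx=2.4,fy=2.4))
E
```

```text
bump False
grip t 29.1 p [ 0.5696 -0.3465  0.1318] F [-0.4 -0.4  3.5] gap 0.0237 gf 44.2
lift t 30.68 p [ 0.5692 -0.3456  0.3439] F [ 0.6 -1.  -3. ] gap 0.024 gf 44.3
TCP [ 0.5693 -0.3457  0.3439]
held body (array([ 0.5681, -0.3424]), 0.0018, 139)
held body (array([ 0.5706, -0.3432]), 0.002, 202)
```

View pics/c6.png

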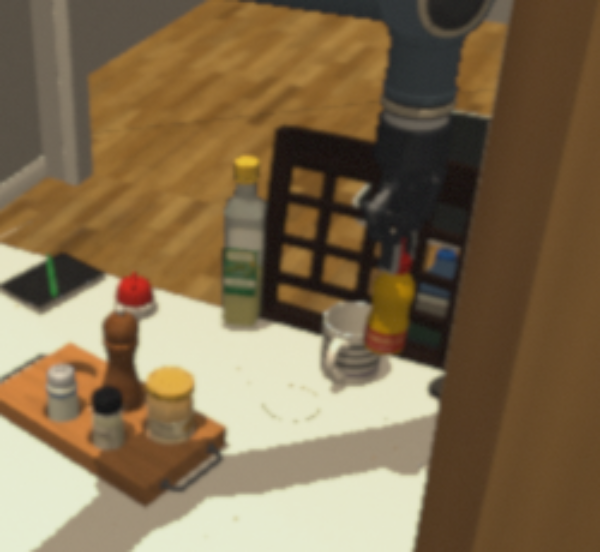

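The mustard (390,310) hangs straight. I'll carry it high over the mill and place it.

```bash
python3 - <<'E'
from h import *
w=well(.033,.088)
movep([.50,-.02,.36],R(YAW))
place(w+[0,-.001],.1455,.345,.055)
movep([.40,.33,.33],R(YAW))
a,d=shot('scene','scene7');b,e=shot('top','top7');S=cloud('scene',d);T=cloud('top',e);st()
for n,x,y,r,lo,hi in(('salt',-.036,.042,.0205,.045,.07),('spice',-.036,-.042,.0205,.045,.07),('mill',.033,0,.025,.145,.158),('must',.033,.088,.0235,.045,.09),('honey',.033,-.088,.032,.045,.085)):
    w=well(x,y)
    for W in(S,T):
        P=blob(W,*w,.04,.04,.25);print(n,'d',np.round((fitr(blob(W,*w,r+.02,lo,hi),r,*w)[0]-w)*1000,1),'zmax',np.round(np.sort(P[:,2])[-3],4),end=' | ')
    print()
c=np.vstack([a[90:250,180:410],b[120:280,180:410]]);cv2.imwrite('pics/c7.png',cv2.resize(c,None,fx=1.85,fy=1.85)[:,:,::-1])
E
```

```text
floor felt True
 t 34.34 p [0.5507 0.0773 0.1457] F [-1.4 -0.7  4.7] gap 0.0236 gf 45.2
placed t 35.9 p [0.5499 0.0773 0.3439] F [ 0.4 -0.6 -1.5] gap 0.0551 gf 0.0
 t 37.13 p [0.4014 0.3284 0.3301] F [ 0.6 -1.  -0.1] gap 0.0551 gf 0.0
salt d [-0.   1.9] zmax 0.1063 | salt d [ 2.7 -2.3] zmax 0.1056 | 
spice d [0.1 2.1] zmax 0.1095 | spice d [ 3.1 -2.5] zmax 0.1088 | 
mill d [1.6 0.3] zmax 0.1855 | mill d [ 3.8 -4.4] zmax 0.1862 | 
must d [0.1 2.8] zmax 0.1523 | must d [ 2.7 -2.6] zmax 0.1542 | 
honey d [3.4 3.2] zmax 0.1136 | honey d [ 5.9 -2.9] zmax 0.113 |
```

View pics/c7.png

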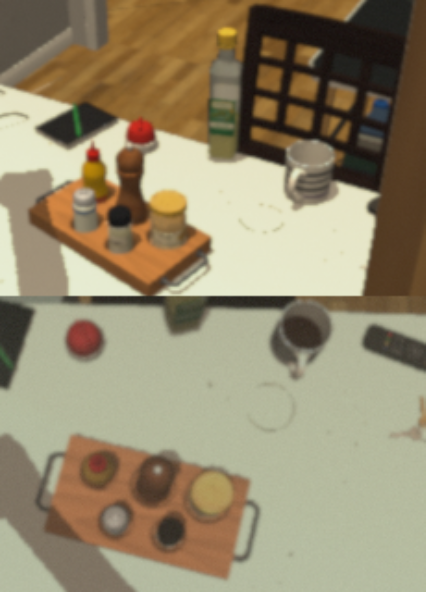

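All five pieces stand upright in their wells, their heights match being on the well floors, and the mug and timer look unmoved.

```bash
python3 -c "
from h import *
print(finish_job())"
```

```text
the job is handed in; nothing more can be done
None
```

The job is handed in at about 37 s of robot time: the salt, spice jar, mill and mustard were put in their own wells and let go, and the honey jar, mug and timer were left alone. The last pictures showed every piece upright and within about 7 mm of its well's centre, but `finish_job()` returned no verdict.

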